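# Lock the sample clamp of the tape tester

## Robot

A 6-joint arm with a two-finger parallel gripper is mounted at the origin on the work surface. World frame = base frame: x ahead of the robot, y to its left, z up, the work surface at z = 0. Lengths are in m, angles in rad, forces in N, time in s.
With the tool pointing down it reaches from about 0.275 to 0.725 m from the base axis. Payload 5.6 kg.
Tool frame: the origin (TCP) lies on the mounting face of the last link; the fingertips stand 173 mm ahead of it and the grasp point (between the pads) lies 155 mm ahead of it; z points along the fingers, y is the line along which they close (so a half turn about z gives the same grasp; the last joint's range is limited). The gripper opens to 85 mm and grips with 20 to 120 N. Pads are 22 mm wide; open, the fingers measure 114 mm over their backs; the gripper's body (76 mm by 85 mm) begins 54 mm behind the grasp point. The pads swing forward as they close: fully open they stand 13 mm farther back than shut.
Start: joints at [1.615, 0.255, 0.108, 0, -1.424, -0.285], TCP at [0.131, 0.534, 0.405] pointing down, gripper open.
Joint ranges: [-2.95, 2.95], [-1.21, 1.97], [-1.09, 1.5], [-2.87, 1.71], [-2.94, -0.07], [-3.05, 3.05]. Speed limits (rad/s): [2.57, 2.57, 3.14, 3.14, 3.14, 3.14].

## Interface

Orientations are given as [roll, pitch, yaw] about the fixed x, y, z axes, in that order (R = Rz(yaw) Ry(pitch) Rx(roll)).
In Python, from station import robot gives the robot as it stands.
- The arm moves only by the shell command python3 -m inch 'ROWS' [FORCE]. ROWS is a JSON object of lists of equal length, an entry for each row: "jaw": the gripper command: -1 is shut, 1 is fully open, values between are in proportion; "linear": the shift along the tool's x, y, z in units of 500 mm (1.0 is 500 mm), a list of three; "rotation": the turn, a rotation vector about the tool's x, y, z in units of 45 degrees (1.0 is 45 degrees), a list of three. In form: {"jaw": [jaw, ...], "linear": [[tx, ty, tz], ...], "rotation": [[rx, ry, rz], ...]}. A call has 1 to 12 rows; each row shifts and turns the commanded pose from where the row before left it, along the tool's axes as they then stand; what a row does not reach is not made up. A row lasts 1/12 s, in which the tool goes at most 41.7 mm and 7.16 degrees, less where a joint would pass 70% of its speed; a pose out of reach is approached as far as the arm can. A call with a number of a shift or a turn outside -1 to 1 is refused whole. A call with a gripper value outside its range is refused whole. The fingers move at their own pace and stop on an object; FORCE is the grip in N (left out, the last holds). Time passes only in rows, so rows that do not move let the fingers close. It gives the time, the measured TCP pose, the force, the opening and the grip force at its end, in the units of the state.
- robot.get_state(): the state, without advancing time (a new reading comes with each control period).
- robot.read_camera(name): name is "scene" or "top" or "wrist"; returns a dict with "frame" (400x640x3 uint8, red, green, blue), "depth" (400x640 float32, m along the optical axis (not along the pixel's ray), 0 where there is no reading), "vertical_fov" (degrees; the focal length in pixels is half the picture's height over the tangent of half this angle, whatever the lens; pixels are square), "cx", "cy" (the principal point, pixels), "R" (3x3) and "t" (3): a world point X has camera coordinates R X + t; the wrist camera has in their place "T_tool_cam" (4x4, takes a point from camera to tool coordinates, whose origin is the TCP and whose axes are the flange's). Camera axes: x right, y down, z forward; pixel columns grow to the right and rows downward; lengths in m; the calibration is good to about 2 mm. The wrist camera is an equidistant fisheye: a pixel r from the principal point sees the ray r / f radians off the axis. A picture is of the moment at which its call begins: read the wrist's pose just before it.
- robot.finish_job(): hands the job in; it is judged then, once.
The state is a dict: "time": time; "joint_pos": joint angles; "joint_velocities": joint speeds; "joint_torque": joint torques, N m; "position": TCP position; "orientation": TCP orientation; "force": force on the tool from outside, world axes, zero at the start; "moment": the same for the moment, N m; "opening": finger opening in m; "grip_force": force on a finger pad.
Only numpy, scipy, OpenCV 4.12 (cv2) and the standard library are available. Lean on these libraries where they do the work, as an engineer would, in place of code of your own. Each camera call takes 0.05 s, during which the arm holds its last target. There are 200 camera calls.

## Task

Close and lock the tester's sample clamp: pinch both release tabs of its knob, turn the knob clockwise with the tabs held in, and feel for the lock notch where the tabs spring fully out, so that the knob is locked in the closed position; then let go and withdraw. Squeeze gently, the plastic tabs crack at about 25 N, and leave the two tape rolls and the steel weight where they are.

Things in the scene. Friction and masses are not known exactly. Their poses are not given: they have to be found in the camera images.
- tester: Cream tape tester, fixed to the bench: flat bed 220 x 460 mm (x, y), top 70 mm above the bench; at its +y end a control head 130 mm above the bed; in the middle a low clamp over a steel test panel (34 mm above the bed at most, 90 mm or more from the knob axis). Origin: centre of its underside. The knob stands upright on the bed at x -30, y -80 mm.
- knob_axis (a point): Point on the knob's upright axis, 33 mm above the bed, level with the middle of the tabs' faces; it turns with the knob, z up, y axis pointing to tab_a. The knob is a dark column 46 mm high and 29 mm thick between two upright grey tabs opposite each other.
- knob (a joint): Knob angle, rad, growing clockwise seen from above; end stops at 0 and 1.55. At 0 the line of the tabs stands 0.63 rad anticlockwise of the tester's y axis. It starts in the open notch, with play from 0 to about 0.16 while the tabs are out. About 0.05 N m of friction; it stays where it is left. Turning it lowers the clamp bar.
- collar (a point): Centre of the steel collar round the knob's foot, on the bed. Collar: 78 mm across, 10 mm high; keep fingertips above it. It holds the tabs' teeth. Its single lock notch is adjustable and lies at a knob angle anywhere from 0.94 to 1.46 rad, letting the tabs out only within 0.03 rad of it.
- tab_a: Release tab on the knob's +y side: grey upright plate 16 mm wide, 5 mm thick, flat outer face from 14 to 50 mm above the bed. Origin: on that face, 33 mm above the bed, 29 mm from the axis when out (faces 58 mm apart). Slides straight inwards 8 mm at most; spring 4.2 N at rest, 7 N at 4 mm, 9.8 N at 8 mm. Clear of the collar once pressed in 4 mm; held more loosely it rubs on the collar's bore.
- tab_b: The other, identical tab, on the knob's -y side. Either tab held with less than about 6 N rides on the collar's bore at 4 mm and springs out by itself, a 4 mm step felt at the fingers, when the notch comes by.
- tape_wide: Bystander: roll of brown tape lying flat on the bench in front of the tester, 104 mm across, 48 mm high. Origin: centre of its underside.
- tape_small: Bystander: small roll of tape lying on the tester's bed beside the knob, 54 mm across, 19 mm high. Origin: centre of its underside.
- weight: Bystander: steel weight with a small grip, 52 mm across, 62 mm high, standing on the bench beside the tester. Origin: centre of its underside.

How it is judged:
On the way, in this order (a step that is already met when the one before it is completed fails the run):
1. both tabs pressed in clear of the collar (4 mm) with the knob still in the open position (y of tab_a in the frame of knob_axis below 0.0252 m and y of tab_b in the frame of knob_axis above -0.0252 m and value of joint knob below 0.4 rad), for 0.1 s.
2. knob turned out of the open notch with the tabs in (value of joint knob above 0.6 rad and y of tab_a in the frame of knob_axis below 0.0258 m and y of tab_b in the frame of knob_axis above -0.0258 m), for 0.05 s.
At the end, for the whole second after the job is handed in: The knob stands at rest at more than 0.87 rad with both tabs sprung out to within 1.5 mm of their full outward position, which only the lock notch allows (value of joint knob above 0.87 rad and velocity of joint knob between -0.05 and 0.05 rad/s and y of tab_a in the frame of knob_axis above 0.0275 m and y of tab_b in the frame of knob_axis below -0.0275 m); the robot touches nothing.
It fails at once if a tab squeezed with more than 25 N (contact force between the fingers and tab_a above 25 N or contact force between the fingers and tab_b above 25 N).
It fails at once if a tape roll or the weight moved by more than 20 mm (distance of any of tape_wide, tape_small, weight from where it was at the start of the episode above 0.02 m).
It also fails if it takes over 42 s, if anything falls off the work surface, if the arm or the gripper's body presses on something with over 40 N, if the wrist force passes 120 N, or if a joint passes its speed limit or range.

## Working session

There is one attempt and no reset: what is moved stays moved. The work goes in short steps, Python scripts to look and compute and a shell command to move; the robot and the scene stay as the last step left them, time stands still between calls to the robot, and variables do not carry over. Pictures are saved under pics/ and viewed, at most 10 in all, crops included, and the job is handed in when it is done.

```bash
mkdir -p pics; cat > h.py <<'E'
import numpy as np,cv2
from station import robot
def save(n,c,crop=None,s=1):
    im=c["frame"][...,::-1]
    if crop: a,b,d,e=crop; im=im[b:e,a:d]
    cv2.imwrite("pics/"+n,cv2.resize(im,None,fx=s,fy=s,interpolation=cv2.INTER_CUBIC))
def w(c,u,v,z=None):
    f=200/np.tan(np.radians(c["vertical_fov"])/2)
    d=np.array([(u-c["cx"])/f,(v-c["cy"])/f,1]); R=np.array(c["R"]);t=np.array(c["t"])
    o=-R.T@t; r=R.T@d
    k=(z-o[2])/r[2] if z is not None else c["depth"][int(v),int(u)]
    return o+k*r
E
python3 - <<'E'
from h import *
import pickle
s=robot.get_state();print(s)
c=robot.read_camera("top");save("top.png",c,s=1.25);pickle.dump(c,open("top.pkl","wb"))
E
```

```text
{'time': 0.0, 'joint_pos': array([ 1.61458560e+00,  2.55758257e-01,  1.06982216e-01, -4.74666691e-04,
       -1.42390947e+00, -2.84646257e-01]), 'joint_velocities': array([-0.00034018,  0.00084757,  0.00182873, -0.00128292, -0.00236626,
       -0.0004859 ]), 'joint_torque': array([ 1.54229070e-03, -3.86632776e+01,  2.37944949e+01,  5.36551595e+00,
       -6.12181073e-03, -6.88207166e-06]), 'position': array([0.13106187, 0.53398046, 0.40378071]), 'orientation': array([ 3.13964765e+00, -7.99860610e-05, -2.40926825e-01]), 'force': array([0.02940884, 0.79438794, 0.42892287]), 'moment': array([-0.00214426,  0.00886589, -0.00566025]), 'grip_force': 0.0, 'opening': 0.08539476469223266}
```

View pics/top.png

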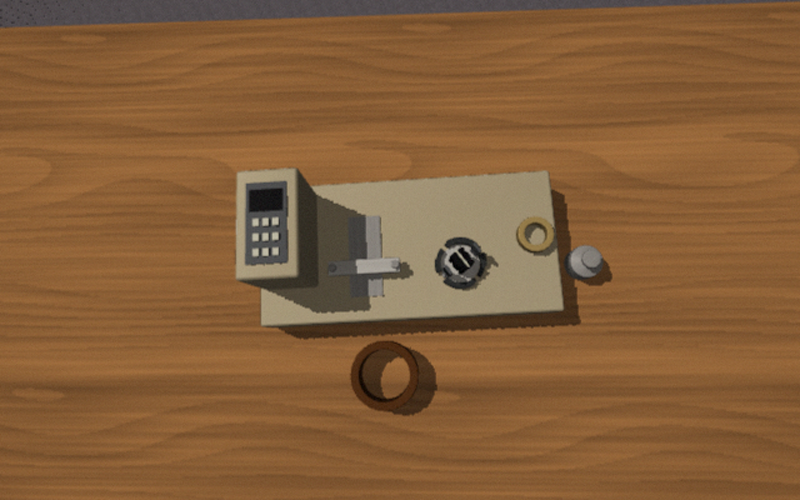

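The tester is mid-picture, with the knob at (461,262), the small roll at (535,234), the weight at (585,261) and the wide roll at (385,376). I'll enlarge the knob.

```bash
python3 - <<'E'
from h import *
import pickle
c=pickle.load(open("top.pkl","rb"))
save("knob.png",c,(335,180,400,240),9)
for n,(u,v),z in [("knob",(461,262),.116),("collar",(461,263),.08),("TR",(548,171),.07),("BR",(563,310),.07),("BL",(262,326),.07),("headTL",(237,172),.2),("headBL",(237,278),.2),("small",(535,234),.085),("wt",(585,261),.05),("wide",(385,376),.048)]:
    print(n,w(c,u/1.25,v/1.25,z).round(4),w(c,u/1.25,v/1.25).round(4))
E
```

```text
knob [ 0.5158 -0.1172  0.116 ] [ 0.5158 -0.1172  0.1157]
collar [ 0.5196 -0.1201  0.08  ] [ 0.5142 -0.1171  0.117 ]
TR [ 0.6657 -0.2603  0.07  ] [ 0.6887 -0.2784  0.001 ]
BR [ 0.4492 -0.27    0.07  ] [ 0.4493 -0.2705  0.0685]
BL [0.4267 0.1831 0.07  ] [0.4268 0.1836 0.0682]
headTL [0.6283 0.1865 0.2   ] [ 6.969e-01  2.630e-01 -1.000e-04]
headBL [0.4849 0.1781 0.2   ] [0.4848 0.178  0.2004]
small [ 0.562  -0.2315  0.085 ] [ 0.5649 -0.2347  0.0708]
wt [ 0.5255 -0.3138  0.05  ] [ 0.5237 -0.3098  0.0624]
wide [ 0.3518 -0.0034  0.048 ] [ 3.485e-01 -1.000e-04  1.100e-03]
```

View pics/knob.png

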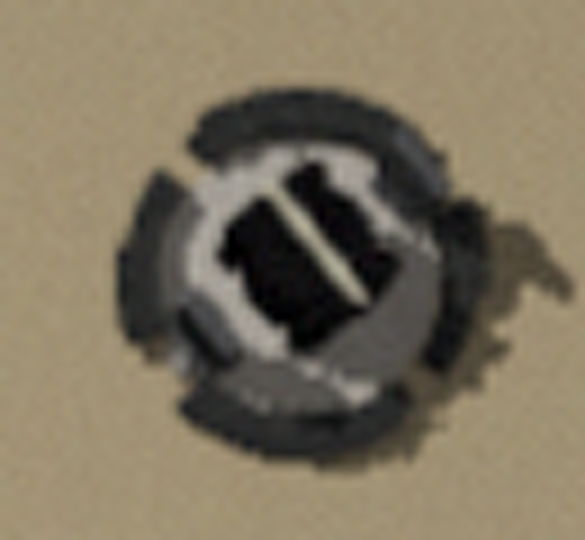

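The tab line stands about 129° in world and the knob is near (0.519, -0.119). I'll travel there at height, then turn.

```bash
python3 -m inch '{"jaw":[1,1,1,1,1,1,1,1,1,1,1,1],"linear":[[0.0444,0.0451,0],[0.0444,0.0451,0],[0.0444,0.0451,0],[0.0444,0.0451,0],[0.0444,0.0451,0],[0.0444,0.0451,0],[0.0444,0.0451,0],[0.0444,0.0451,0],[0.0444,0.0451,0],[0.0444,0.0451,0],[0.0444,0.0451,0],[0.0444,0.0451,0]],"rotation":[[0,0,0],[0,0,0],[0,0,0],[0,0,0],[0,0,0],[0,0,0],[0,0,0],[0,0,0],[0,0,0],[0,0,0],[0,0,0],[0,0,0]]}' 20
python3 -m inch '{"jaw":[1,1,1,1,1,1,1,1,1,1,1,1],"linear":[[0.0444,0.0451,0],[0.0444,0.0451,0],[0.0444,0.0451,0],[0.0444,0.0451,0],[0.0444,0.0451,0],[0.0444,0.0451,0],[0.0444,0.0451,0],[0.0444,0.0451,0],[0.0444,0.0451,0],[0.0444,0.0451,0],[0.0444,0.0451,0],[0.0444,0.0451,0]],"rotation":[[0,0,0],[0,0,0],[0,0,0],[0,0,0],[0,0,0],[0,0,0],[0,0,0],[0,0,0],[0,0,0],[0,0,0],[0,0,0],[0,0,0]]}'
python3 -m inch '{"jaw":[1,1,1,1,1,1,1,1,1,1],"linear":[[0,0,0],[0,0,0],[0,0,0],[0,0,0],[0,0,0],[0,0,0],[0,0,0],[0,0,0],[0,0,0],[0,0,0]],"rotation":[[0,0,-0.147],[0,0,-0.147],[0,0,-0.147],[0,0,-0.147],[0,0,-0.147],[0,0,-0.147],[0,0,-0.147],[0,0,-0.147],[0,0,0],[0,0,0]]}'
cat >> h.py <<'E'
def wrist(z_list,pix,n=None,crop=None,s=1):
    pass
E
python3 - <<'E'
from h import *
import pickle
s=robot.get_state();c=robot.read_camera("wrist");pickle.dump((s,c),open("w1.pkl","wb"))
print(s["joint_pos"],c["T_tool_cam"],c["cx"],c["cy"],c["vertical_fov"]);save("w1.png",c,s=1.25)
E
```

```text
time: 1.05
position: [0.3255, 0.2062, 0.4044]
orientation: [3.141, 0.0, -0.24]
force: [1.5, -0.5, -0.8]
opening: 0.0853
grip_force: 0.0
time: 2.05
position: [0.5199, -0.1201, 0.404]
orientation: [3.142, 0.001, -0.241]
force: [1.2, 1.3, -0.5]
opening: 0.0857
grip_force: 0.0
time: 2.88
position: [0.5194, -0.1185, 0.4042]
orientation: [-3.141, 0.001, 0.679]
force: [0.3, -0.0, -0.3]
opening: 0.0855
grip_force: 0.0
[ 6.96771313e-02  2.21350242e-01  6.29045188e-02 -2.28707994e-04
 -1.41330096e+00  2.18049232e+00] [[-1.67384267e-03 -9.54585893e-01 -2.97931152e-01  7.70905250e-02]
 [ 9.99998292e-01 -1.36447157e-03 -1.24637690e-03  8.93176845e-05]
 [ 7.83255223e-04 -2.97932729e-01  9.54586547e-01  3.06344812e-02]
 [ 0.00000000e+00  0.00000000e+00  0.00000000e+00  1.00000000e+00]] 320.3208619456204 198.90699580371276 65.70646984690485
```

View pics/w1.png

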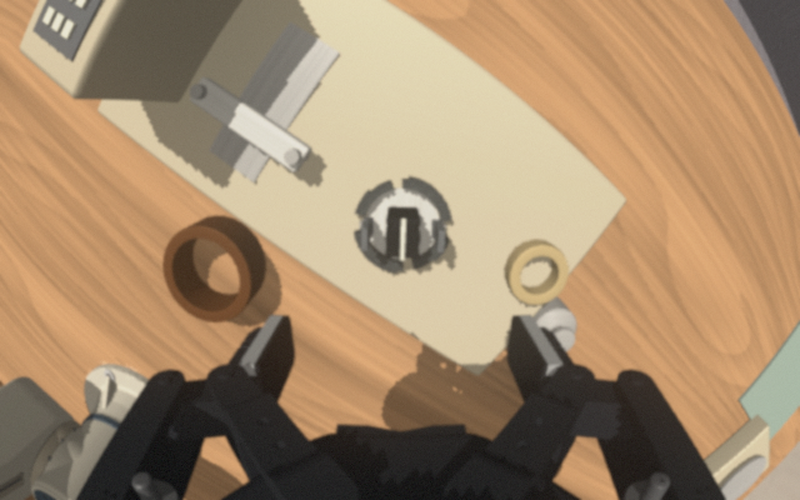

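The wrist picture shows the knob upright and aligned: white line from (404,219) to (402,261), tabs at (366,238) and (441,238), fingers below.

```bash
cat >> h.py <<'E'
from scipy.spatial.transform import Rotation as Ro
def wp(s,c,u,v,z):
    f=200/np.tan(np.radians(c["vertical_fov"])/2); d=np.array([u-c["cx"],v-c["cy"]]); r=np.hypot(*d); th=r/f
    ray=np.r_[d/r*np.sin(th),np.cos(th)]
    T=np.array(c["T_tool_cam"]); R=Ro.from_euler("xyz",s["orientation"]).as_matrix()
    o=s["position"]+R@T[:3,3]; q=R@T[:3,:3]@ray
    X=o+(z-o[2])/q[2]*q
    return X, R.T@(X-s["position"])
E
python3 - <<'E'
from h import *
import pickle
s,c=pickle.load(open("w1.pkl","rb"))
save("w1c.png",c,(270,130,375,225),7)
for p,z in [((404,219),.116),((402,261),.116),((403,240),.116),((366,238),.12),((441,238),.12)]:
    a,b=wp(s,c,p[0]/1.25,p[1]/1.25,z);print(a.round(4),b.round(4))
E
```

```text
[ 0.5345 -0.109   0.116 ] [0.0179 0.0022 0.2882]
[ 0.51   -0.1269  0.116 ] [-0.0124  0.0009  0.2882]
[ 0.5224 -0.1178  0.116 ] [0.003  0.0016 0.2882]
[ 0.5086 -0.0965  0.12  ] [ 0.0056 -0.0237  0.2842]
[ 0.5407 -0.1364  0.12  ] [0.0055 0.0275 0.2842]
```

View pics/w1c.png

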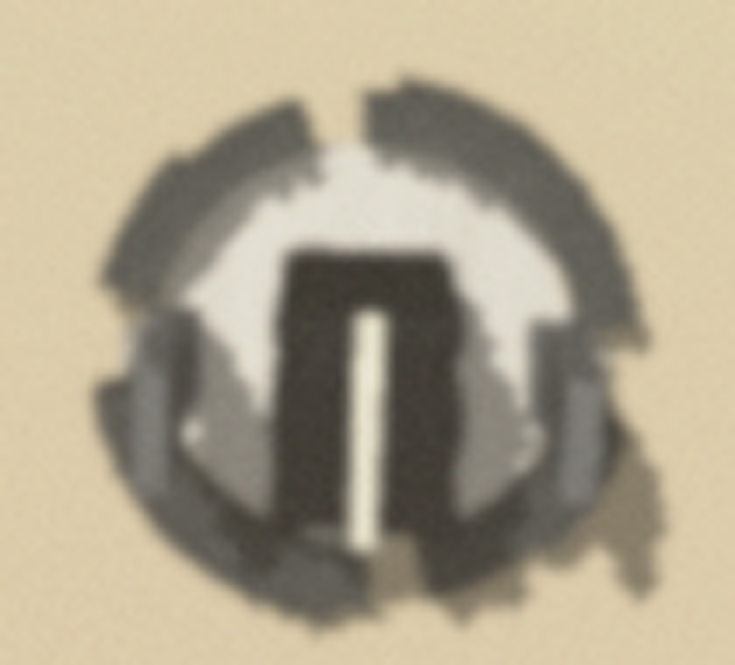

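```bash
python3 - <<'E'
from h import *
import pickle
s,c=pickle.load(open("w1.pkl","rb"))
L=wp(s,c,289,192.1,.12)[1];R=wp(s,c,356.3,192.1,.12)[1];print(L,R,(L+R)/2)
a=wp(s,c,323.1,174.6,.116)[1];b=wp(s,c,321.7,208.4,.116)[1];print(a,b,np.arctan2((a-b)[1],(a-b)[0]))
E
```

```text
[ 0.00407504 -0.02701306  0.28423865] [0.00401038 0.030556   0.28419671] [0.00404271 0.00177147 0.28421768]
[0.01839518 0.00215751 0.28820808] [-0.01205891  0.00095198  0.28822874] 0.039564585297370065
```

```bash
python3 -m inch '{"jaw":[1,1,1,1,1,1,1,1,1,1],"linear":[[0.0076,0.0036,0],[0,0,0.0365],[0,0,0.0365],[0,0,0.0365],[0,0,0.0365],[0,0,0.0365],[0,0,0.0365],[0,0,0.0365],[0,0,0.0365],[0,0,0]],"rotation":[[0,0,0.05],[0,0,0],[0,0,0],[0,0,0],[0,0,0],[0,0,0],[0,0,0],[0,0,0],[0,0,0],[0,0,0]]}' 20
python3 -m inch '{"jaw":[0.45,0.45,0.45,0.45],"linear":[[0,0,0],[0,0,0],[0,0,0],[0,0,0]],"rotation":[[0,0,0],[0,0,0],[0,0,0],[0,0,0]]}'
python3 - <<'E'
from h import *
c=robot.read_camera("wrist");save("w2.png",c,s=1.25)
E
```

```text
time: 3.77
position: [0.5221, -0.1174, 0.2549]
orientation: [-3.137, 0.005, 0.64]
force: [-1.0, -0.6, -0.9]
opening: 0.0852
grip_force: 0.0
time: 4.1
position: [0.524, -0.1175, 0.26]
orientation: [3.14, -0.002, 0.643]
force: [0.2, 0.3, -0.0]
opening: 0.0618
grip_force: 0.0
```

View pics/w2.png

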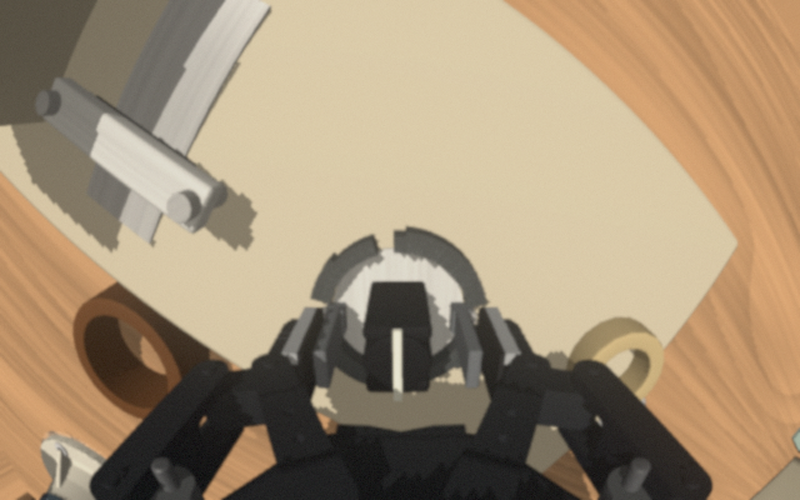

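The pads (at 312 and 497) bracket the two tabs (335 and 462), level with them. Now I'll pinch by position.

```bash
python3 -m inch '{"jaw":[0.36,0.32,0.28,0.25,0.25],"linear":[[0,0,0.002],[0,0,0],[0,0,0],[0,0,0],[0,0,0]],"rotation":[[0,0,0],[0,0,0],[0,0,0],[0,0,0],[0,0,0]]}' 20
python3 -m inch '{"jaw":[0.22,0.18,0.14,0.14,0.14],"linear":[[0,0,0],[0,0,0],[0,0,0],[0,0,0],[0,0,0]],"rotation":[[0,0,0],[0,0,0],[0,0,0],[0,0,0],[0,0,0]]}'
python3 -c "
from h import *
s=robot.get_state();print(s['moment'],s['force'],s['grip_force'],s['opening'])"
```

```text
time: 4.57
position: [0.5239, -0.1176, 0.2586]
orientation: [3.14, -0.001, 0.644]
force: [-1.3, 0.4, 5.1]
opening: 0.0533
grip_force: 5.8
time: 4.98
position: [0.524, -0.1177, 0.259]
orientation: [3.14, -0.001, 0.644]
force: [-1.6, 1.8, 7.9]
opening: 0.0487
grip_force: 7.4
[0.35613993 0.67921763 0.02739731] [-1.59415817  1.7514776   7.94678063] 7.377355769276619 0.0486654878575586
```

```bash
python3 -m inch '{"jaw":[0.12,0.10,0.08,0.08,0.08,0.08],"linear":[[0,-0.0034,0],[0,0,0],[0,0,0],[0,0,0],[0,0,0],[0,0,0]],"rotation":[[0,0,0],[0,0,0],[0,0,0],[0,0,0],[0,0,0],[0,0,0]]}'
python3 -c "
from h import *
s=robot.get_state();R=Ro.from_euler('xyz',s['orientation']).as_matrix();print(R.T@s['moment'],R.T@s['force'],s['grip_force'],s['opening'])"
```

```text
time: 5.48
position: [0.5232, -0.1166, 0.2593]
orientation: [3.139, -0.001, 0.644]
force: [-1.4, -0.4, 8.4]
opening: 0.0463
grip_force: 8.3
[ 0.15878259 -0.54328645 -0.0207843 ] [-1.37329234 -0.46551576 -8.43401154] 8.266007602214813 0.04634869326724763
```

```bash
python3 -m inch '{"jaw":[0.08,0.08,0.08,0.08,0.08,0.08,0.08,0.08,0.08,0.08,0.08,0.08],"linear":[[0,0,0],[0,0,0],[0,0,0],[0,0,0],[0,0,0],[0,0,0],[0,0,0],[0,0,0],[0,0,0],[0,0,0],[0,0,0],[0,0,0]],"rotation":[[0,0,0.08],[0,0,0.08],[0,0,0.08],[0,0,0.08],[0,0,0.08],[0,0,0.08],[0,0,0.08],[0,0,0.08],[0,0,0.08],[0,0,0.08],[0,0,0.08],[0,0,0]]}'
python3 -c "
from h import *
s=robot.get_state();R=Ro.from_euler('xyz',s['orientation']).as_matrix();print(R.T@s['moment'],R.T@s['force'],s['grip_force'],s['opening'])"
```

```text
time: 6.48
position: [0.5234, -0.1167, 0.2593]
orientation: [3.14, -0.003, -0.05]
force: [-1.0, -0.8, 7.5]
opening: 0.0464
grip_force: 8.3
[-0.45774324 -0.22321754  0.03604257] [-0.91352578  0.8314148  -7.55017131] 8.267961144447327 0.04643390239700675
```

```bash
python3 -m inch '{"jaw":[0.08,0.08,0.08,0.08,0.08,0.27,0.27,0.27],"linear":[[0,0,0],[0,0,0],[0,0,0],[0,0,0],[0,0,0],[0,0,0],[0,0,0],[0,0,0]],"rotation":[[0,0,0.06],[0,0,0.06],[0,0,0.06],[0,0,0.06],[0,0,0],[0,0,0],[0,0,0],[0,0,0]]}'
python3 -m inch '{"jaw":[0.08,0.08,0.08,0.08,0.08,0.27,0.27,0.27],"linear":[[0,0,0],[0,0,0],[0,0,0],[0,0,0],[0,0,0],[0,0,0],[0,0,0],[0,0,0]],"rotation":[[0,0,0],[0,0,0],[0,0,0],[0,0,0.055],[0,0,0],[0,0,0],[0,0,0],[0,0,0]]}'
```

```text
time: 7.15
position: [0.5223, -0.1161, 0.2572]
orientation: [-3.141, 0.001, -0.236]
force: [-0.1, 0.3, 0.2]
opening: 0.0543
grip_force: 0.0
time: 7.82
position: [0.5225, -0.116, 0.2572]
orientation: [-3.141, 0.001, -0.279]
force: [-0.3, -0.9, 0.2]
opening: 0.0543
grip_force: 0.5
```

```bash
python3 -m inch '{"jaw":[0.08,0.08,0.08,0.08,0.08,0.27,0.27,0.27],"linear":[[0,0,0],[0,0,0],[0,0,0],[0,0,0],[0,0,0],[0,0,0],[0,0,0],[0,0,0]],"rotation":[[0,0,0],[0,0,0],[0,0,0],[0,0,0.055],[0,0,0],[0,0,0],[0,0,0],[0,0,0]]}'
```

```text
time: 8.48
position: [0.5226, -0.116, 0.2572]
orientation: [-3.141, 0.0, -0.322]
force: [-1.3, -1.4, -1.1]
opening: 0.0542
grip_force: 0.7
```

```bash
python3 -m inch '{"jaw":[0.08,0.08,0.08,0.08,0.08,0.27,0.27,0.27],"linear":[[0,0,0],[0,0,0],[0,0,0],[0,0.002,0],[0,0,0],[0,0,0],[0,0,0],[0,0,0]],"rotation":[[0,0,0],[0,0,0],[0,0,0],[0,0,0.055],[0,0,0],[0,0,0],[0,0,0],[0,0,0]]}'
python3 -m inch '{"jaw":[0.08,0.08,0.08,0.08,0.08,0.27,0.27,0.27],"linear":[[0,0,0],[0,0,0],[0,0,0],[0,0,0],[0,0,0],[0,0,0],[0,0,0],[0,0,0]],"rotation":[[0,0,0],[0,0,0],[0,0,0],[0,0,0.055],[0,0,0],[0,0,0],[0,0,0],[0,0,0]]}'
```

```text
time: 9.15
position: [0.5225, -0.1168, 0.2575]
orientation: [-3.141, -0.0, -0.365]
force: [-0.2, 0.4, -0.7]
opening: 0.0543
grip_force: 0.0
time: 9.82
position: [0.5223, -0.1169, 0.2573]
orientation: [-3.141, 0.0, -0.408]
force: [0.6, 0.1, -0.1]
opening: 0.0542
grip_force: 0.0
```

```bash
python3 -m inch '{"jaw":[0.08,0.08,0.08,0.08,0.08,0.27,0.27,0.27],"linear":[[0,0,0],[0,0,0],[0,0,0],[0,0,0],[0,0,0],[0,0,0],[0,0,0],[0,0,0]],"rotation":[[0,0,0],[0,0,0],[0,0,0],[0,0,0.055],[0,0,0],[0,0,0],[0,0,0],[0,0,0]]}'
python3 - <<'E'
from h import *
c=robot.read_camera("wrist");save("w3.png",c,(200,160,440,340),3)
E
```

```text
time: 10.48
position: [0.5224, -0.117, 0.2575]
orientation: [-3.141, -0.0, -0.451]
force: [0.5, -0.6, 0.4]
opening: 0.054
grip_force: 0.0
```

View pics/w3.png

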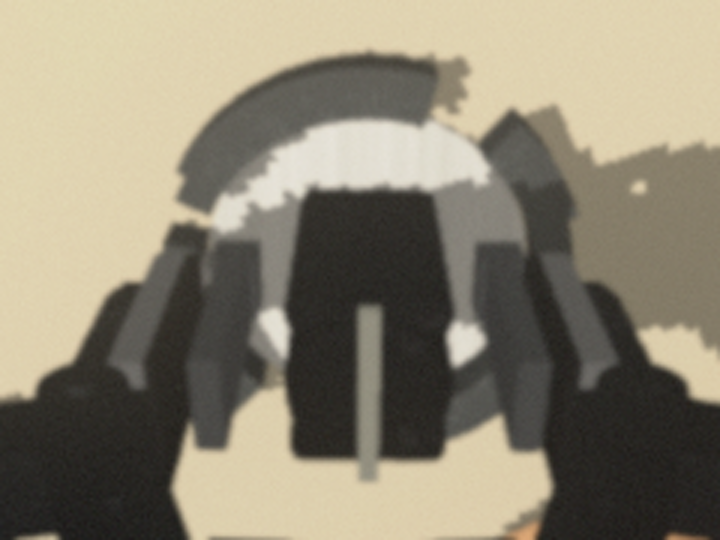

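The knob followed (its line is still upright in the tool view at x≈368), and the tabs are still in, with gaps to the pads. I'll keep scanning.

```bash
python3 -m inch '{"jaw":[0.08,0.08,0.08,0.08,0.08,0.27,0.27,0.27],"linear":[[0,0,0],[0,0,0],[0,0,0],[0,0,0],[0,0,0],[0,0,0],[0,0,0],[0,0,0]],"rotation":[[0,0,0],[0,0,0],[0,0,0],[0,0,0.055],[0,0,0],[0,0,0],[0,0,0],[0,0,0]]}'
```

```text
time: 11.2
position: [0.5223, -0.117, 0.2574]
orientation: [-3.141, 0.0, -0.495]
force: [0.0, -0.3, 0.6]
opening: 0.0539
grip_force: 0.0
```

```bash
python3 -m inch '{"jaw":[0.08,0.08,0.08,0.08,0.08,0.27,0.27,0.27],"linear":[[0,0,0],[0,0,0],[0,0,0],[0,0,0],[0,0,0],[0,0,0],[0,0,0],[0,0,0]],"rotation":[[0,0,0],[0,0,0],[0,0,0],[0,0,0.055],[0,0,0],[0,0,0],[0,0,0],[0,0,0]]}'
```

```text
time: 11.87
position: [0.5224, -0.117, 0.2574]
orientation: [-3.141, 0.0, -0.538]
force: [-0.8, 0.4, -0.6]
opening: 0.0541
grip_force: 0.0
```

```bash
python3 -m inch '{"jaw":[0.08,0.08,0.08,0.08,0.08,0.27,0.27,0.27],"linear":[[0,0,0],[0,0,0],[0,0,0],[0,0,0],[0,0,0],[0,0,0],[0,0,0],[0,0,0]],"rotation":[[0,0,0],[0,0,0],[0,0,0],[0,0,0.055],[0,0,0],[0,0,0],[0,0,0],[0,0,0]]}'
```

```text
time: 12.53
position: [0.5223, -0.117, 0.2574]
orientation: [-3.141, 0.0, -0.581]
force: [0.2, -0.6, -0.2]
opening: 0.0546
grip_force: 0.0
```

```bash
python3 -m inch '{"jaw":[0.08,0.08,0.08,0.08,0.08,0.27,0.27,0.27],"linear":[[0,0,0],[0,0,0],[0,0,0],[0,0,0],[0,0,0],[0,0,0],[0,0,0],[0,0,0]],"rotation":[[0,0,0],[0,0,0],[0,0,0],[0,0,0.055],[0,0,0],[0,0,0],[0,0,0],[0,0,0]]}'
```

```text
time: 13.2
position: [0.5223, -0.117, 0.2574]
orientation: [-3.141, 0.0, -0.624]
force: [0.6, 0.5, 0.2]
opening: 0.0547
grip_force: 0.0
```

```bash
python3 -m inch '{"jaw":[0.08,0.08,0.08,0.08,0.08,0.27,0.27,0.27],"linear":[[0,0,0],[0,0,0],[0,0,0],[0,0,0],[0,0,0],[0,0,0],[0,0,0],[0,0,0]],"rotation":[[0,0,0],[0,0,0],[0,0,0],[0,0,0.055],[0,0,0],[0,0,0],[0,0,0],[0,0,0]]}'
```

```text
time: 13.87
position: [0.5223, -0.117, 0.2574]
orientation: [-3.141, 0.0, -0.667]
force: [-0.5, -0.2, 0.2]
opening: 0.0542
grip_force: 0.0
```

```bash
python3 -m inch '{"jaw":[0.08,0.08,0.08,0.08,0.08,0.27,0.27,0.27],"linear":[[0,0,0],[0,0,0],[0,0,0],[0,0,0],[0,0,0],[0,0,0],[0,0,0],[0,0,0]],"rotation":[[0,0,0],[0,0,0],[0,0,0],[0,0,0.055],[0,0,0],[0,0,0],[0,0,0],[0,0,0]]}'
```

```text
time: 14.53
position: [0.5222, -0.1171, 0.257]
orientation: [3.141, 0.001, -0.711]
force: [1.6, -0.1, -3.5]
opening: 0.0542
grip_force: 5.7
```

The grip force of 5.7 N at 54 mm means the tabs sprang out. I'll let go and look.

```bash
python3 -m inch '{"jaw":[0.5,0.7,0.8,1,1,1],"linear":[[0,0,0],[0,0,0],[0,0,0],[0,0,0],[0,0,0],[0,0,0]],"rotation":[[0,0,0],[0,0,0],[0,0,0],[0,0,0],[0,0,0],[0,0,0]]}'
python3 - <<'E'
from h import *
c=robot.read_camera("wrist");save("w4.png",c,(200,160,440,340),3)
E
```

```text
time: 15.03
position: [0.5223, -0.117, 0.2578]
orientation: [-3.141, -0.0, -0.711]
force: [-0.1, -0.7, 0.5]
opening: 0.0854
grip_force: 0.0
```

View pics/w4.png

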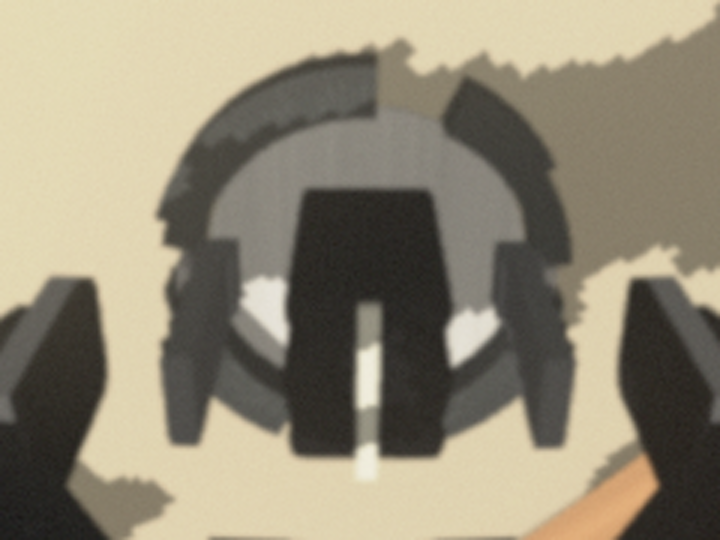

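Both tabs have moved out, from about x 187 and 552 to 162 and 575, symmetric about the knob, and the pads are clear. I'll withdraw straight up.

```bash
python3 -m inch '{"jaw":[1,1,1,1,1,1,1,1,1],"linear":[[0,0,-0.02],[0,0,-0.04],[0,0,-0.05],[0,0,-0.05],[0,0,-0.05],[0,0,-0.05],[0,0,-0.03],[0,0,0],[0,0,0]],"rotation":[[0,0,0],[0,0,0],[0,0,0],[0,0,0],[0,0,0],[0,0,0],[0,0,0],[0,0,0],[0,0,0]]}'
python3 -c "
from station import robot
print(robot.finish_job())"
```

```text
time: 15.83
position: [0.5222, -0.1171, 0.4041]
orientation: [-3.14, -0.002, -0.711]
force: [0.1, 1.1, -0.6]
opening: 0.0855
grip_force: 0.0
the job is handed in; nothing more can be done
None
```

The clamp is closed: I turned the knob to about 1.39 rad and felt both tabs spring out in the lock notch, then let go, withdrew and handed the job in at about 16 s; no verdict came back, and the highest grip reading was 8.3 N.

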